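# Let the spare knob into the lever-lid parts box

### The arm

A 7-joint arm with a two-finger parallel gripper is mounted at the origin on the work surface. World frame = base frame: x ahead of the robot, y to its left, z up, the work surface at z = 0. Lengths are in m, angles in rad, forces in N, time in s.
With the tool pointing down it reaches from about 0.425 to 0.875 m from the base axis. Payload 4.7 kg.
Tool frame: the origin (TCP) lies on the centre line of the jaws, within the pads' length; the fingertips stand 14 mm ahead of it and the grasp point (between the pads) lies 5 mm behind it; z points along the fingers, y is the direction in which the jaws open and shut (so a half turn about z gives the same grasp; the last joint's range is limited). The gripper opens to 87 mm and grips with 3 to 60 N. Pads are 19 mm wide; open, the fingers measure 117 mm over their backs; the gripper's body (75 mm by 190 mm) begins 51 mm behind the grasp point.
Start: joints at [1.342, 0.321, -0.07, 1.45, 0.023, 1.371, -0.057], TCP at [0.156, -0.631, 0.197] pointing down, gripper open.
Joint ranges: [-2.86, 2.86], [-0.3, 2.09], [-1.38, 1.24], [0.06, 2.45], [-1.56, 4.7], [0.09, 2.05], [-2.69, 2.69]. Speed limits (rad/s): [2.57, 2.57, 3.14, 3.14, 3.14, 3.14, 3.14].

### API

Orientations are given as a rotation vector (axis times angle).
In Python, from bench import ctrl gives the robot as it stands. The module is installed in compiled form; this text tells all that it offers.
- The arm moves only by the tool step_arm, never from a script. Its argument "plan" is a list of rows, each a list of 3 entries, a list of its own where there are three numbers: the turn, a rotation vector about the tool's x, y, z in rad, then the shift along the tool's x, y, z in m, then the closure in counts, from 0 (fully open) to 255 (shut). In form: [[[rx, ry, rz], [x, y, z], hand], ...]. A call has exactly 10 rows; each row is the pose to reach, as a shift and turn from the pose commanded when the call began, along the tool's axes at that moment; what a row does not reach only later rows make up. A row lasts 1/8 s, in which the tool goes at most 62.5 mm and 10.7 degrees, less where a joint would pass 70% of its speed; a pose out of reach is approached as far as the arm can. A call with a gripper value outside its range is refused whole. The fingers move at their own pace and stop on an object; "squeeze" is the grip in N (left out, the last holds). Time passes only in rows, so rows that repeat a pose let the fingers close, or fill a call up. It gives the time, the measured TCP pose, the force and the opening at its end, in the units of the state.
- ctrl.get_state(): the state, without advancing time (a new reading comes with each control period).
- ctrl.get_image(name): name is "scene" or "top"; returns the picture (420x560x3 uint8, red, green, blue); there is no depth.
- ctrl.calibration(name): a dict with "fov_y" (degrees; the focal length in pixels is half the picture's height over the tangent of half this angle, whatever the lens; pixels are square), "cx", "cy" (the principal point, pixels), "rvec" (rotation vector, rad) and "tvec" (3), from world to camera coordinates, as OpenCV has them. Camera axes: x right, y down, z forward; pixel columns grow to the right and rows downward; lengths in m; the calibration is good to about 2 mm. A picture is of the moment at which its call begins. calibration takes no time and is no camera call.
- ctrl.close_job(): hands the job in, once; it reports no verdict.
Trained networks look in the newest picture that a camera, given by its name, has taken for a name from the list of things; names that differ only in an ending like _2 or _b are one class to them, and where a whole thing is asked for, a point or a joint stands for the part that bears it (a point fixed in the world has none). Each returns a list of dicts, best first, with "score" (0 to 1); they miss things now and then, are a little off and sometimes report something else, mostly with a low value. They report only what shows in the picture. A call takes as long as a camera call. They do not tell look-alikes from the thing itself.
- ctrl.cut_out(camera, label): "pixels" (420x560 bool, what is visible of it) and "rect" ([left, top, width, height] in pixels, round what is visible of it).
The state is a dict: "time": time; "joint_positions": joint angles; "qd": joint speeds; "joint_torque": joint torques, N m; "position": TCP position; "tool_rot": TCP orientation; "ft_force": force on the tool from outside, world axes, zero at the start; "torque": the same for the moment, N m; "grip_width": opening from 0.0 (shut) to 1.0 (fully open).
Only numpy, scipy, OpenCV 4.12 (cv2) and the standard library are available. Lean on these libraries where they do the work, as an engineer would, in place of code of your own. Each camera call takes 0.05 s, during which the arm holds its last target.

### The job

A spare black ball knob waits on the sloping feed tray of the green parts box, held back by the closed lid. Press the red lever paddle down with the fingertips so that the lid lifts, keep it lifted until the knob has rolled into the box by itself, then ease the lever slowly back up so that the lid closes fully without slamming. Do not touch the knob or the lid with the robot, and leave the brass weight, the small carton and the steel ring where they stand.

Things in the scene. Friction and masses are not known exactly. Their poses are not given: they have to be found in the camera images.
- bin: green steel parts box, fixed to the counter, 160 (x) x 140 (y) x 120 mm high; origin at the centre of its underside, z up; its -x side is the front, roughly towards the robot. A steel feed tray 56 mm wide leaves its +y side at x = +30 mm, reaches to y = +210 mm and slopes 12 degrees down into the box, lower end 75 mm above the counter. A thin lever bar runs along its -y side to the red paddle.
- inside (a point): point over the middle of the floor inside the box, 25 mm above the counter, with the axes of the box. The room inside is 152 (x) x 132 (y) mm; the floor slopes 8 degrees down towards -y.
- paddle (a point): centre of the top face of the red paddle, 50 (box's x) x 46 (y) x 9 mm; level when the lid is shut, top 75 mm above the counter, 165 mm in front (-x) and 86 mm to the -y side of the box's origin, 60 mm free between it and the box's front. It swings about a level axis 145 mm behind it and 20 mm below its top: fully pressed it is 41 mm lower (straight down) and tilted 0.28 rad, front edge lower.
- lever (a joint): angle of the lever: 0 up at rest (lid shut), 0.28 rad fully down at its stop. The lid always stands at 4 times this angle (0 to 1.12 rad); the knob can roll in once the lever is past about 0.16 rad. It takes about 3 to 8 N on the paddle to hold it down. When let go it flies back and the lid slams.
- lid: clear plastic lid with steel edges, linked to the lever by a push rod, 162 (x) x 146 (y) mm, 4 mm thick, 122 mm above the counter when shut, hinged on the box's far (+x) top edge; its front edge rises and goes back. Origin on the middle of the hinge. A steel flap 37 mm deep hangs from its +y edge across the feed opening and stops the knob.
- knob: loose black plastic ball knob, 36 mm in diameter, with a small flush brass insert; origin at its centre. It rests on the feed tray against the lid's flap and rolls into the box within about 1 s of the lid's opening.
- weight: loose brass scale weight, 44 mm in diameter and 64 mm high, bystander; origin at the centre of its underside.
- carton: loose small brown carton, 55 x 40 x 60 mm high, bystander; origin at the centre of its underside.
- washer: loose thick steel ring, 62 mm across, 20 mm hole, 18 mm high, lying flat, bystander; origin at the centre of its underside.
There are look-alikes about, which are no part of the job. Of the things shaped like the knob, the black one is meant.

How it is judged:
By the outcome, as a careful person would: the job done as asked, in the order asked, and still so for the second after the job is handed in, with the robot touching nothing.
It also fails if it takes over 40 s, if anything falls off the work surface, if the arm or the gripper's body presses on something with over 40 N, if the wrist force passes 120 N, or if a joint passes its speed limit or range.

## Working session

There is one attempt and no reset: what is moved stays moved. The work goes in short steps, Python scripts to look and compute and a tool call to move; the robot and the scene stay as the last step left them, time stands still between calls to the robot, and variables do not carry over. Pictures are saved under pics/ and viewed, and the job is handed in when it is done.

Besides the shell and the picture viewer there is one more tool, called after "Request:" as name(argument=value, ...), one argument or row to a line, values as JSON. step_arm: Moves the arm, as the interface text tells. Its arguments: {"type":"object","properties":{"plan":{"type":"array"},"squeeze":{"type":"number"}},"required":["plan"]}

```bash
mkdir -p pics; python3 - <<'E'
from bench import ctrl
import cv2
for n in("scene","top"):
    cv2.imwrite(f"pics/{n}0.png",ctrl.get_image(n)[:,:,::-1]); print(n,ctrl.calibration(n))
    for l in("bin","paddle","knob","lid"):
        for d in ctrl.cut_out(n,l)[:3]: 
            ys,xs=d["pixels"].nonzero(); print(l,round(d["score"],2),d["rect"],xs.mean().round(1),ys.mean().round(1))
print(ctrl.get_state())
E
```

```text
scene {'fov_y': 43.388237391627634, 'cx': 276.5941282738952, 'cy': 212.85552436189053, 'rvec': array([ 0.99295164,  2.69707511, -0.74388773]), 'tvec': array([ 0.52465924, -0.28772639,  1.22231473])}
bin 0.57 [227.8, 154.8, 151.7, 216.6] 307.3 261.1
paddle 0.83 [313.4, 158.6, 35.7, 27.8] 331.2 170.9
knob 0.71 [287.2, 381.0, 22.0, 19.6] 298.7 387.8
knob 0.68 [362.6, 292.5, 17.9, 20.3] 372.4 300.8
knob 0.62 [307.7, 278.1, 20.9, 22.3] 318.1 288.8
lid 0.7 [232.4, 185.4, 130.2, 108.4] 295.7 237.7
top {'fov_y': 42.56064945964986, 'cx': 281.15305080816125, 'cy': 208.25968884524843, 'rvec': array([ 2.18227914, -2.18656088,  0.04401208]), 'tvec': array([-0.01609264,  0.63219239,  1.14365676])}
bin 0.69 [155.9, 144.7, 160.1, 142.7] 252.7 192.3
bin 0.19 [365.4, 253.5, 23.8, 20.0] 376.2 262.7
paddle 0.94 [291.1, 167.7, 27.0, 117.4] 303.6 248.2
knob 0.58 [203.7, 128.6, 16.0, 16.9] 212.0 137.4
knob 0.57 [185.9, 212.8, 16.6, 15.1] 195.2 218.9
knob 0.48 [208.2, 166.3, 14.8, 18.6] 216.2 174.8
lid 0.57 [223.2, 147.8, 89.7, 86.8] 261.6 188.8
{'time': 0.5, 'joint_positions': array([ 1.34209574,  0.32099934, -0.07009594,  1.45055981,  0.02257704,
        1.37081729, -0.05690252]), 'qd': array([-0.00127923, -0.00030386, -0.00142364, -0.00242446,  0.00042059,
        0.00172885, -0.00055408]), 'joint_torque': array([ 1.68925444e-04, -4.90604103e+01, -4.02780706e-01, -3.12464440e+01,
       -6.37425086e-02,  3.46339715e-02,  3.43032457e-05]), 'position': array([ 0.15625015, -0.63092494,  0.19705684]), 'tool_rot': array([ 3.11846298e+00,  3.80468077e-01, -4.14463702e-05]), 'ft_force': array([-0.89520073, -0.48118053, -0.63660186]), 'torque': array([-0.01601677, -0.02221788, -0.00650603]), 'grip_width': 0.9962221940455546}
```

View pics/scene0.png

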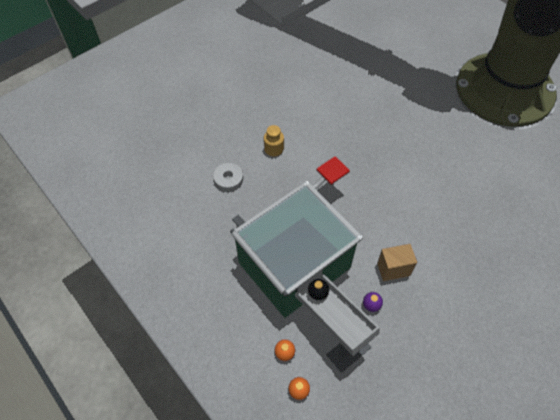

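View pics/top0.png

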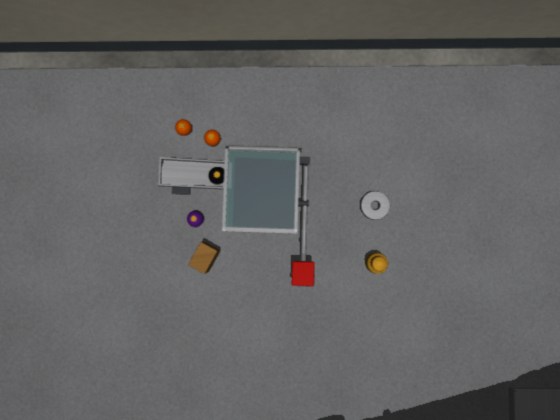

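```bash
cat > h.py <<'E'
from bench import ctrl
import cv2, numpy as np
from scipy.spatial.transform import Rotation as R
def ray(n,uv,z):
    c=ctrl.calibration(n); f=210/np.tan(np.radians(c["fov_y"]/2))
    Rm=R.from_rotvec(c["rvec"]).as_matrix(); C=-Rm.T@c["tvec"]
    d=Rm.T@np.array([(uv[0]-c["cx"])/f,(uv[1]-c["cy"])/f,1]); return C+d*(z-C[2])/d[2]
E
python3 - <<'E'
from h import *
for n in("scene","top"):
    im=cv2.imread(f"pics/{n}0.png").astype(int); b,g,r=im[...,0],im[...,1],im[...,2]
    m=((r>110)&(g<40)&(b<50)).astype(np.uint8)
    k,l,s,cen=cv2.connectedComponentsWithStats(m)
    for i in range(1,k):
        if s[i,4]>100: print(n,s[i],cen[i],ray(n,cen[i],.075).round(4)); 
        if s[i,4]>100:
            pts=np.argwhere(l==i)[:,::-1].astype(np.float32); bx=cv2.boxPoints(cv2.minAreaRect(pts)); print([ray(n,p,.075)[:2].round(3).tolist() for p in bx])
# lid corners in top (hand-read)
for p in [(226,147),(300,149),(298,233),(223,231)]: print(ray("top",p,.122).round(4))
for p in [(307,186),(360,237),(287,291),(235,237)]: print(ray("scene",p,.122).round(4))
s=ctrl.get_state(); print(R.from_rotvec(s["tool_rot"]).as_matrix().round(3))
im=cv2.imread("pics/top0.png"); cv2.imwrite("pics/topz.png",cv2.resize(im[130:300,150:400],None,fx=3,fy=3,interpolation=cv2.INTER_CUBIC))
E
```

```text
top [292 262  22  24 505] [302.71485149 273.25544554] [ 0.4965 -0.0619  0.075 ]
[[0.519, -0.04], [0.519, -0.083], [0.473, -0.083], [0.473, -0.04]]
[0.7478 0.0898 0.122 ]
[ 0.7432 -0.0564  0.122 ]
[ 0.5777 -0.0519  0.122 ]
[0.5819 0.095  0.122 ]
[ 0.5828 -0.0376  0.122 ]
[0.5839 0.0973 0.122 ]
[0.7412 0.0909 0.122 ]
[ 0.7443 -0.04    0.122 ]
[[ 0.971  0.24  -0.   ]
 [ 0.24  -0.971 -0.   ]
 [-0.     0.    -1.   ]]
```

View pics/topz.png

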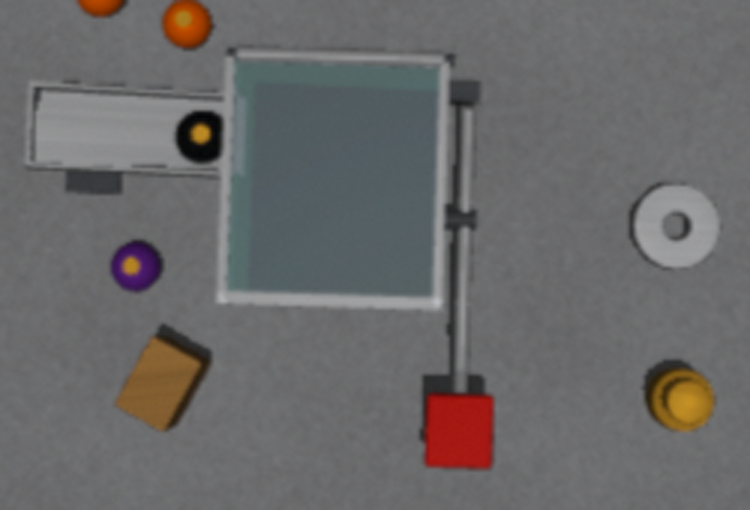

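Request:
step_arm(
  plan=[
    [[0, 0, 0], [0.01, -0.01, 0], 255],
    [[0, 0, 0], [0.03, -0.03, 0], 255],
    [[0, 0, 0], [0.06, -0.06, 0], 255],
    [[0, 0, 0], [0.09, -0.09, 0], 255],
    [[0, 0, 0], [0.125, -0.125, 0], 255],
    [[0, 0, 0], [0.16, -0.16, 0], 255],
    [[0, 0, 0], [0.19, -0.19, 0], 255],
    [[0, 0, 0], [0.22, -0.22, 0], 255],
    [[0, 0, 0], [0.25, -0.25, 0], 255],
    [[0, 0, 0], [0.28, -0.28, 0], 255],
  ],
  squeeze=10,
)

```text
time: 1.75
position: [0.3614, -0.2896, 0.1972]
tool_rot: [3.117, 0.382, 0.0]
ft_force: [-0.5, -0.2, 0.1]
grip_width: 0.019
```

Request:
step_arm(
  plan=[
    [[0, 0, 0.03], [0.03, -0.03, 0], 255],
    [[0, 0, 0.06], [0.06, -0.06, 0], 255],
    [[0, 0, 0.09], [0.09, -0.09, 0], 255],
    [[0, 0, 0.12], [0.12, -0.12, 0], 255],
    [[0, 0, 0.15], [0.145, -0.15, 0], 255],
    [[0, 0, 0.18], [0.165, -0.17, 0], 255],
    [[0, 0, 0.21], [0.178, -0.183, 0], 255],
    [[0, 0, 0.24], [0.186, -0.191, 0], 255],
    [[0, 0, 0.273], [0.186, -0.191, 0], 255],
    [[0, 0, 0.273], [0.186, -0.191, 0], 255],
  ],
)

```text
time: 3.0
position: [0.4948, -0.062, 0.197]
tool_rot: [3.14, -0.048, -0.001]
ft_force: [0.1, -0.2, -0.1]
grip_width: 0.003
```

```bash
python3 - <<'E'
from h import *
for n in("scene","top"): cv2.imwrite(f"pics/{n}1.png",ctrl.get_image(n)[:,:,::-1])
s=ctrl.get_state(); print(s); print(R.from_rotvec(s["tool_rot"]).as_matrix().round(3))
E
```

```text
{'time': 3.1, 'joint_positions': array([ 0.74611739,  0.02851651, -0.68013704,  1.79616259,  0.01917951,
        1.32343935, -1.5401593 ]), 'qd': array([ 0.00447984,  0.00240285,  0.00153383, -0.00315709,  0.00038805,
       -0.00084588, -0.00148439]), 'joint_torque': array([-1.93055053e-01, -2.63314480e+01, -6.86726812e-01, -3.10412765e+01,
       -4.04012902e-02, -7.26867747e-02, -6.26548179e-03]), 'position': array([ 0.49492712, -0.06233825,  0.19703111]), 'tool_rot': array([ 3.14056395e+00, -4.84362311e-02, -2.71138930e-04]), 'ft_force': array([-0.30996179, -0.02328538,  0.55441311]), 'torque': array([0.03588195, 0.03708328, 0.04814281]), 'grip_width': 0.0026338186956451717}
[[ 1.    -0.031 -0.   ]
 [-0.031 -1.    -0.001]
 [-0.     0.001 -1.   ]]
```

View pics/scene1.png

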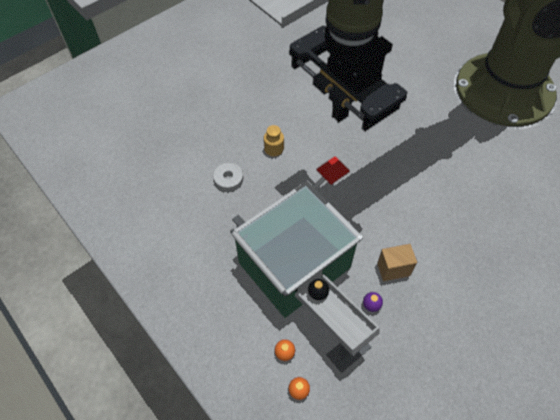

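Request:
step_arm(
  plan=[
    [[0, 0, 0], [0, 0, 0.01], 255],
    [[0, 0, 0], [0, 0, 0.025], 255],
    [[0, 0, 0], [0, 0, 0.04], 255],
    [[0, 0, 0], [0, 0, 0.055], 255],
    [[0, 0, 0], [0, 0, 0.07], 255],
    [[0, 0, 0], [0, 0, 0.083], 255],
    [[0, 0, 0], [0, 0, 0.093], 255],
    [[0, 0, 0], [0, 0, 0.1], 255],
    [[0, 0, 0], [0, 0, 0.105], 255],
    [[0, 0, 0], [0, 0, 0.109], 255],
  ],
)

```text
time: 4.35
position: [0.4955, -0.0618, 0.088]
tool_rot: [3.141, -0.047, 0.001]
ft_force: [-0.8, 0.4, -0.4]
grip_width: 0.005
```

Request:
step_arm(
  plan=[
    [[0, 0, 0], [0, 0, 0.003], 255],
    [[0, 0, 0], [0, 0, 0.007], 255],
    [[0, 0, 0], [0, 0, 0.011], 255],
    [[0, 0, 0], [0, 0, 0.015], 255],
    [[0, 0, 0], [0, 0, 0.019], 255],
    [[0, 0, 0], [0, 0, 0.023], 255],
    [[0, 0, 0], [0, 0, 0.027], 255],
    [[0, 0, 0], [0, 0, 0.03], 255],
    [[0, 0, 0], [0, 0, 0.033], 255],
    [[0, 0, 0], [0, 0, 0.035], 255],
  ],
)

```text
time: 5.6
position: [0.4953, -0.0617, 0.0528]
tool_rot: [3.141, -0.047, -0.0]
ft_force: [0.3, -0.6, -0.1]
grip_width: 0.004
```

```bash
python3 - <<'E'
from h import *
for n in("scene","top"): cv2.imwrite(f"pics/{n}2.png",ctrl.get_image(n)[:,:,::-1])
s=ctrl.get_state(); print(s["position"],s["ft_force"])
E
```

```text
[ 0.49518276 -0.06173181  0.05282019] [0.32865901 0.477264   0.00447957]
```

View pics/scene2.png

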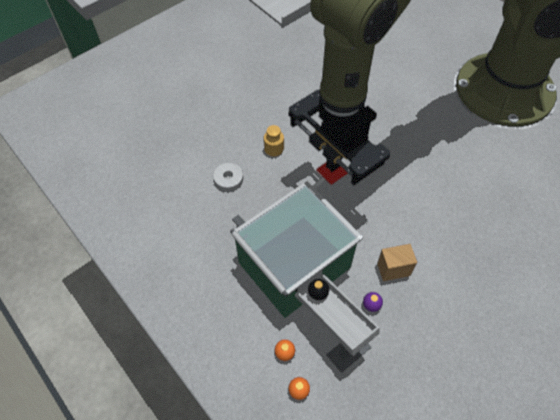

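```bash
python3 - <<'E'
from h import *
a=cv2.imread("pics/scene2.png")[80:320,210:400]; b=cv2.imread("pics/top2.png")[130:330,200:400]
cv2.imwrite("pics/z2.png",np.hstack([cv2.resize(a,(440,556),interpolation=3)[:400],cv2.resize(b,(350,350),interpolation=3).copy() if 0 else cv2.resize(b,(360,400),interpolation=3)]))
E
```

```text
(no output)
```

View pics/z2.png

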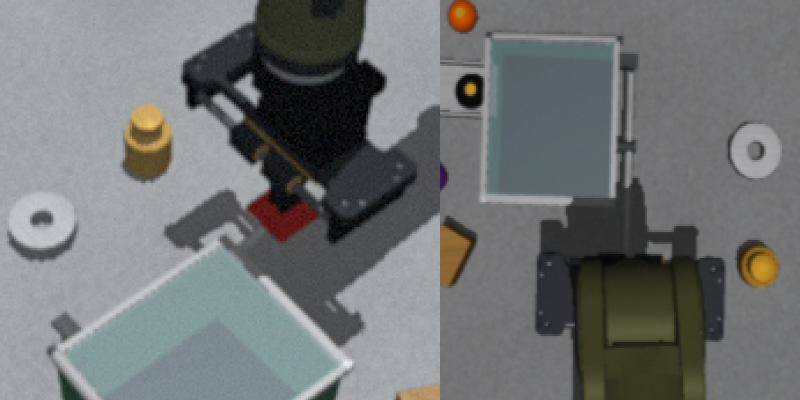

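```bash
python3 - <<'E'
from h import *
c=ctrl.calibration("scene"); f=210/np.tan(np.radians(c["fov_y"]/2))
K=np.array([[f,0,c["cx"]],[0,f,c["cy"]],[0,0,1]])
P=np.array([[.4953,-.0617,z] for z in(.039,.053,.075)]); print(cv2.projectPoints(P,c["rvec"],c["tvec"],K,None)[0].squeeze())
for n in(0,1,2):
    im=cv2.imread(f"pics/scene{n}.png").astype(int); m=(im[...,2]>70)&(im[...,1]<50)&(im[...,0]<50)
    m[:150]=0;m[200:]=0;m[:,:300]=0;m[:,360:]=0
    ys,xs=m.nonzero(); print(n,m.sum(),xs.mean(),ys.mean(),xs.min(),xs.max(),ys.min(),ys.max())
print(ray("scene",(333,170),.075), ray("scene",(333,170),.035),ray("scene",(333,170),.115))
a=cv2.imread("pics/scene2.png")[140:200,300:370]
a0=cv2.imread("pics/scene0.png")[140:200,300:370]
cv2.imwrite("pics/z3.png",cv2.resize(np.hstack([a0,a]),None,fx=5.5,fy=5.5,interpolation=cv2.INTER_CUBIC))
E
```

```text
[[329.94601765 177.53179828]
 [330.49134623 173.50770621]
 [331.37425673 166.99252746]]
0 428 332.7406542056075 170.2710280373832 317 348 158 183
1 446 332.67488789237666 170.35201793721973 317 348 158 184
2 292 331.3390410958904 173.5958904109589 317 347 164 183
[ 0.49780388 -0.05447647  0.075     ] [ 0.47587675 -0.07292829  0.035     ] [ 0.51973101 -0.03602464  0.115     ]
```

View pics/z3.png

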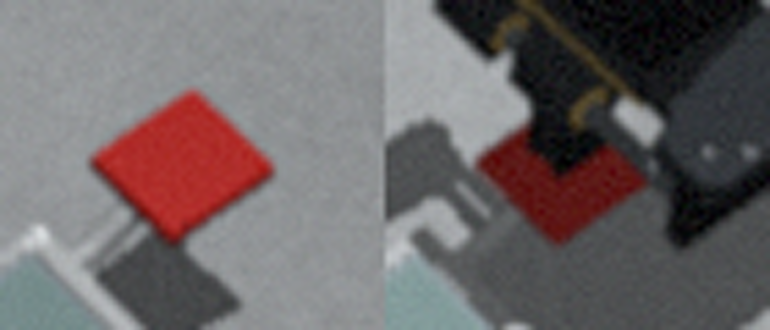

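```bash
python3 - <<'E'
from h import *
c=ctrl.calibration("scene"); f=210/np.tan(np.radians(c["fov_y"]/2))
K=np.array([[f,0,c["cx"]],[0,f,c["cy"]],[0,0,1]])
Rm=R.from_rotvec(c["rvec"]).as_matrix(); print(-Rm.T@c["tvec"])
pr=lambda P:cv2.projectPoints(np.array(P,float),c["rvec"],c["tvec"],K,None)[0].reshape(-1,2)
out=[]
for n,t in((1,(.495,-.062,.197)),(2,(.495,-.0617,.0528))):
    im=cv2.imread(f"pics/scene{n}.png")
    s=8; x0,y0=(300,60) if n==1 else (290,125)
    cr=cv2.resize(im[y0:y0+75,x0:x0+50],None,fx=s,fy=s,interpolation=cv2.INTER_CUBIC); cr=cv2.convertScaleAbs(cr,alpha=2,beta=30)
    pts=[[t[0]+a,t[1]+b,t[2]+dz] for dz in(-.014,) for a in(-.0095,.0095) for b in(-.015,.015)]+[list(t)]
    for p in pr(pts): cv2.circle(cr,tuple(int(v) for v in ((p-(x0,y0)+.5)*s)),4,(0,255,0),-1)
    out.append(cr)
cv2.imwrite("pics/z4.png",np.hstack(out))
E
```

```text
[0.95580881 0.33093773 0.91050362]
```

View pics/z4.png

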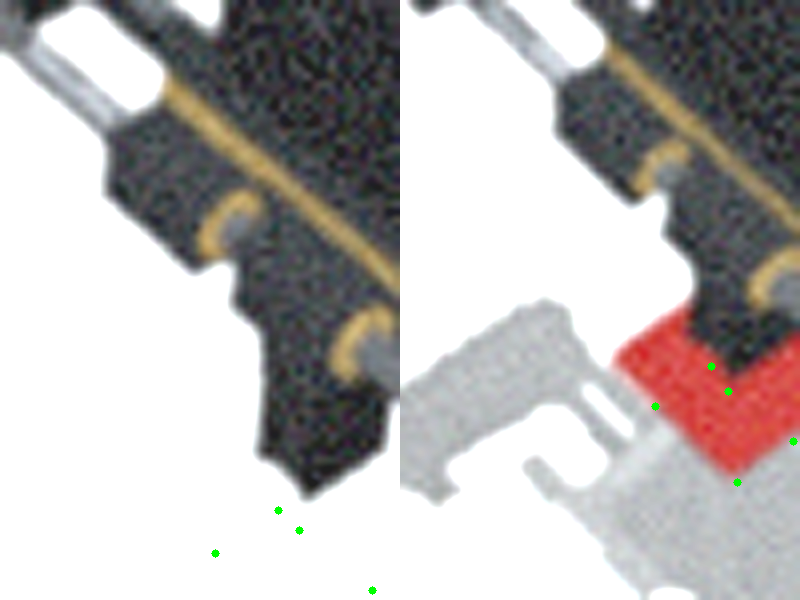

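```bash
python3 - <<'E'
from h import *
for z in(.1,.13,.15,.18): print(z,[ray("top",p,z)[:2].round(4).tolist() for p in((254,257),(254,297),(357,258),(357,299))])
for n in(1,2):
  a=cv2.imread(f"pics/top{n}.png")[200:340,220:400]; cv2.imwrite(f"pics/zt{n}.png",cv2.convertScaleAbs(cv2.resize(a,None,fx=4,fy=4,interpolation=2),alpha=1.8,beta=20))
E
```

```text
0.1 [[0.5303, 0.0356], [0.4512, 0.0355], [0.5281, -0.1692], [0.4473, -0.1685]]
0.13 [[0.5313, 0.0336], [0.4544, 0.0335], [0.5292, -0.1656], [0.4506, -0.1648]]
0.15 [[0.532, 0.0322], [0.4565, 0.0321], [0.5299, -0.1631], [0.4528, -0.1624]]
0.18 [[0.533, 0.0302], [0.4597, 0.0301], [0.531, -0.1594], [0.4561, -0.1587]]
```

View pics/zt2.png

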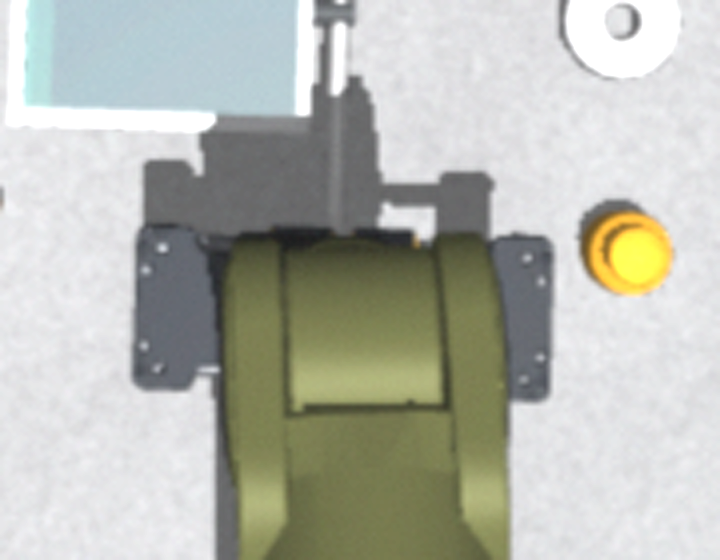

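View pics/zt1.png

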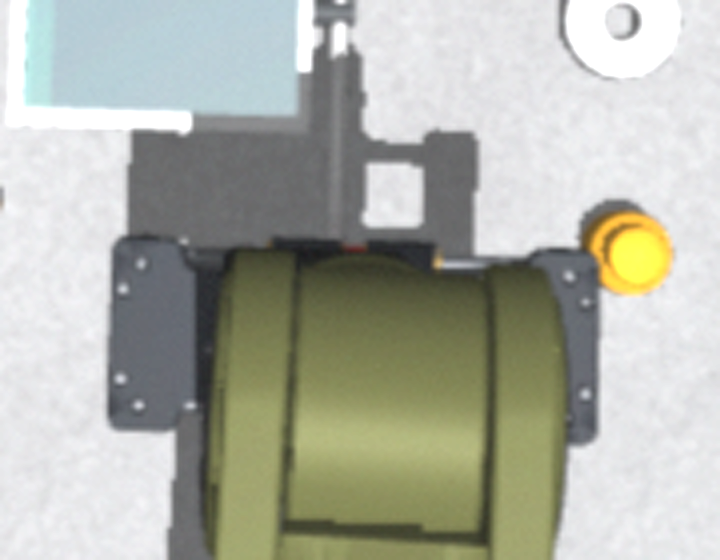

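```bash
python3 - <<'E'
from h import *
for p in((353.6,184.5),(331.9,171.9)):
  for z in(.04,.06,.07,.08,.09,.1,.11,.12,.13): print(p,z,ray("scene",p,z)[:2].round(4))
a=cv2.imread("pics/scene2.png")[80:200,270:400]
cv2.imwrite("pics/z5.png",cv2.convertScaleAbs(cv2.resize(a,None,fx=5,fy=5,interpolation=2),alpha=2,beta=30))
E
```

```text
(353.6, 184.5) 0.04 [ 0.4718 -0.0187]
(353.6, 184.5) 0.06 [ 0.483  -0.0106]
(353.6, 184.5) 0.07 [ 0.4885 -0.0066]
(353.6, 184.5) 0.08 [ 0.4941 -0.0026]
(353.6, 184.5) 0.09 [0.4996 0.0014]
(353.6, 184.5) 0.1 [0.5052 0.0054]
(353.6, 184.5) 0.11 [0.5108 0.0094]
(353.6, 184.5) 0.12 [0.5163 0.0135]
(353.6, 184.5) 0.13 [0.5219 0.0175]
(331.9, 171.9) 0.04 [ 0.4835 -0.0687]
(331.9, 171.9) 0.06 [ 0.4943 -0.0595]
(331.9, 171.9) 0.07 [ 0.4998 -0.0549]
(331.9, 171.9) 0.08 [ 0.5052 -0.0503]
(331.9, 171.9) 0.09 [ 0.5106 -0.0457]
(331.9, 171.9) 0.1 [ 0.516  -0.0411]
(331.9, 171.9) 0.11 [ 0.5215 -0.0365]
(331.9, 171.9) 0.12 [ 0.5269 -0.0319]
(331.9, 171.9) 0.13 [ 0.5323 -0.0274]
```

View pics/z5.png

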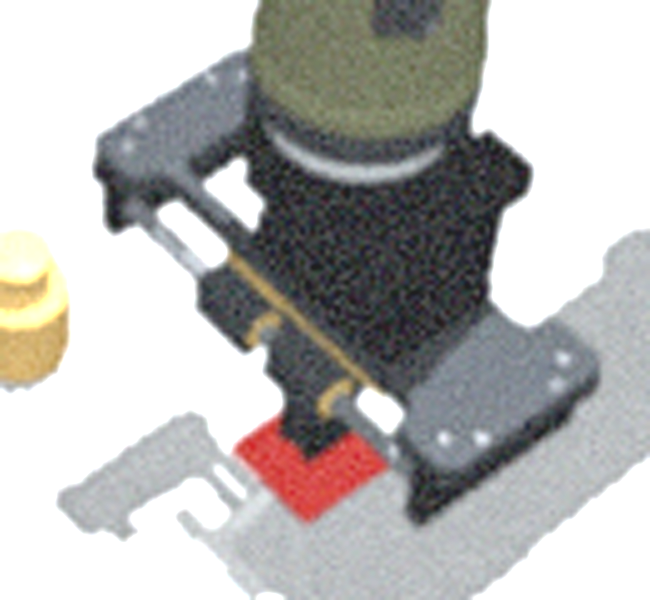

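The picture puts the fingertips about 40 mm higher than the reported TCP z implies. There is no contact and no force, so I'll continue down in small steps and go by force and picture.

Request:
step_arm(
  plan=[
    [[0, 0, 0], [0, 0, 0.001], 255],
    [[0, 0, 0], [0, 0, 0.002], 255],
    [[0, 0, 0], [0, 0, 0.004], 255],
    [[0, 0, 0], [0, 0, 0.006], 255],
    [[0, 0, 0], [0, 0, 0.008], 255],
    [[0, 0, 0], [0, 0, 0.01], 255],
    [[0, 0, 0], [0, 0, 0.012], 255],
    [[0, 0, 0], [0, 0, 0.014], 255],
    [[0, 0, 0], [0, 0, 0.016], 255],
    [[0, 0, 0], [0, 0, 0.018], 255],
  ],
)

```text
time: 6.95
position: [0.4942, -0.0618, 0.0352]
tool_rot: [3.141, -0.048, -0.004]
ft_force: [-4.1, -0.6, 5.9]
grip_width: 0.003
```

```bash
python3 - <<'E'
from h import *
im=ctrl.get_image("scene")[:,:,::-1]; cv2.imwrite("pics/scene3.png",im)
cv2.imwrite("pics/z6.png",cv2.convertScaleAbs(cv2.resize(im[80:320,210:400],None,fx=3,fy=2.5,interpolation=2),alpha=1.8,beta=20))
s=ctrl.get_state(); print(s["position"],s["ft_force"])
E
```

```text
[ 0.4942324  -0.06176809  0.03494416] [-3.09234821  0.1187247   5.83424898]
```

View pics/z6.png

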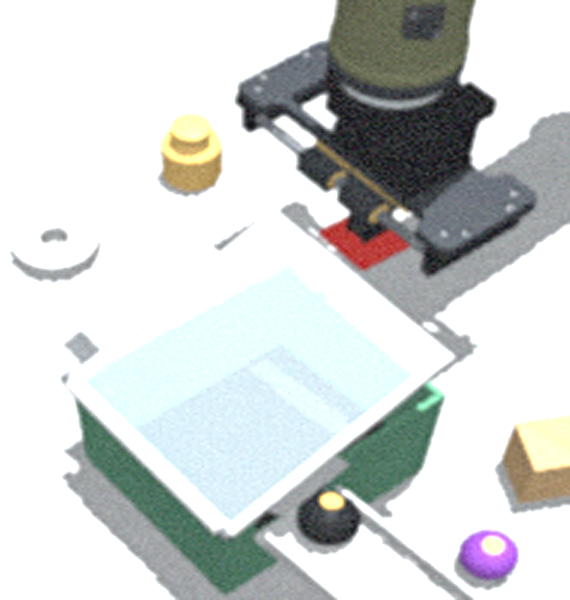

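Request:
step_arm(
  plan=[
    [[0, 0, 0], [0, 0, 0.002], 255],
    [[0, 0, 0], [0, 0, 0.005], 255],
    [[0, 0, 0], [0, 0, 0.008], 255],
    [[0, 0, 0], [0, 0, 0.011], 255],
    [[0, 0, 0], [0, 0, 0.014], 255],
    [[0, 0, 0], [0, 0, 0.017], 255],
    [[0, 0, 0], [0, 0, 0.019], 255],
    [[0, 0, 0], [0, 0, 0.021], 255],
    [[0, 0, 0], [0, 0, 0.022], 255],
    [[0, 0, 0], [0, 0, 0.022], 255],
  ],
)

```text
time: 8.25
position: [0.4953, -0.0617, 0.0129]
tool_rot: [3.141, -0.047, -0.0]
ft_force: [-3.8, -0.6, 3.9]
grip_width: 0.002
```

```bash
python3 - <<'E'
from h import *
im=ctrl.get_image("scene")[:,:,::-1]; cv2.imwrite("pics/scene4.png",im)
cv2.imwrite("pics/z7.png",cv2.convertScaleAbs(cv2.resize(im[80:320,210:400],None,fx=3,fy=2.5,interpolation=2),alpha=1.8,beta=20))
s=ctrl.get_state(); print(s["position"],s["ft_force"])
E
```

```text
[ 0.49527049 -0.06177206  0.01298036] [-3.56181104  0.36488721  2.67619729]
```

View pics/z7.png

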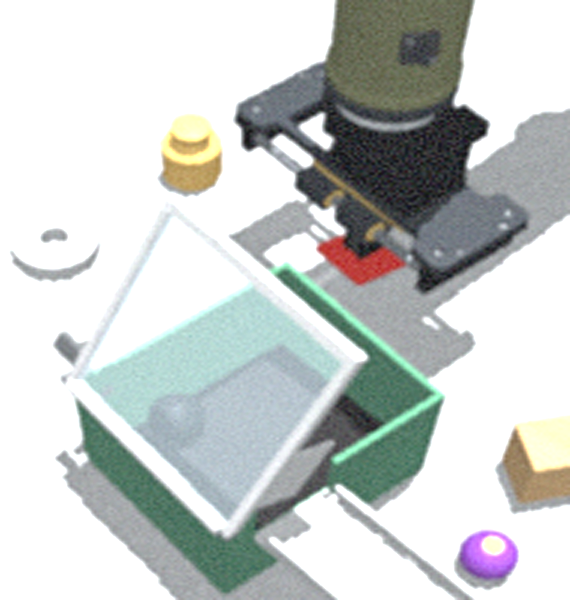

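The lid is well open and the knob is already inside, showing through the lid at about pixel (268,248). I'll hold briefly, then ease up.

Request:
step_arm(
  plan=[
    [[0, 0, 0], [0, 0, 0], 255],
    [[0, 0, 0], [0, 0, 0], 255],
    [[0, 0, 0], [0, 0, 0], 255],
    [[0, 0, 0], [0, 0, 0], 255],
    [[0, 0, 0], [0, 0, 0], 255],
    [[0, 0, 0], [0, 0, -0.001], 255],
    [[0, 0, 0], [0, 0, -0.002], 255],
    [[0, 0, 0], [0, 0, -0.003], 255],
    [[0, 0, 0], [0, 0, -0.004], 255],
    [[0, 0, 0], [0, 0, -0.005], 255],
  ],
)

```text
time: 9.55
position: [0.4952, -0.0618, 0.0181]
tool_rot: [3.141, -0.047, -0.0]
ft_force: [-4.1, 0.5, 3.7]
grip_width: 0.005
```

```bash
python3 - <<'E'
from h import *
im=ctrl.get_image("scene")[:,:,::-1]; cv2.imwrite("pics/scene5.png",im)
cv2.imwrite("pics/z8.png",cv2.convertScaleAbs(cv2.resize(im[80:320,210:400],None,fx=3,fy=2.5,interpolation=2),alpha=1.8,beta=20))
s=ctrl.get_state(); print(s["position"],s["ft_force"])
E
```

```text
[ 0.49529565 -0.0617702   0.01823643] [-4.1749515   0.11650327  4.01918848]
```

View pics/z8.png

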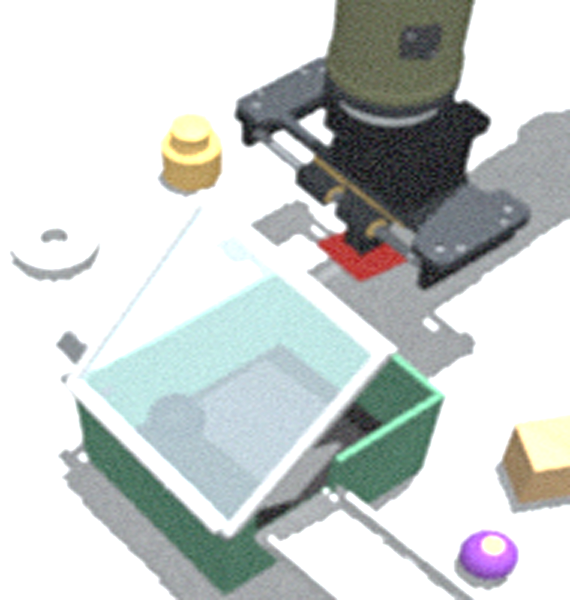

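The knob is at rest inside, at about (268,246). Continuing slowly.

Request:
step_arm(
  plan=[
    [[0, 0, 0], [0, 0, -0.001], 255],
    [[0, 0, 0], [0, 0, -0.002], 255],
    [[0, 0, 0], [0, 0, -0.003], 255],
    [[0, 0, 0], [0, 0, -0.004], 255],
    [[0, 0, 0], [0, 0, -0.005], 255],
    [[0, 0, 0], [0, 0, -0.006], 255],
    [[0, 0, 0], [0, 0, -0.007], 255],
    [[0, 0, 0], [0, 0, -0.008], 255],
    [[0, 0, 0], [0, 0, -0.009], 255],
    [[0, 0, 0], [0, 0, -0.01], 255],
  ],
)

```text
time: 10.85
position: [0.4952, -0.0618, 0.0282]
tool_rot: [3.141, -0.047, -0.0]
ft_force: [-5.2, -0.6, 5.6]
grip_width: 0.003
```

Request:
step_arm(
  plan=[
    [[0, 0, 0], [0, 0, -0.0008], 255],
    [[0, 0, 0], [0, 0, -0.0016], 255],
    [[0, 0, 0], [0, 0, -0.0024], 255],
    [[0, 0, 0], [0, 0, -0.0032], 255],
    [[0, 0, 0], [0, 0, -0.004], 255],
    [[0, 0, 0], [0, 0, -0.0048], 255],
    [[0, 0, 0], [0, 0, -0.0056], 255],
    [[0, 0, 0], [0, 0, -0.0064], 255],
    [[0, 0, 0], [0, 0, -0.0072], 255],
    [[0, 0, 0], [0, 0, -0.008], 255],
  ],
)

```text
time: 12.1
position: [0.4953, -0.0618, 0.0363]
tool_rot: [3.141, -0.047, -0.0]
ft_force: [-5.4, -0.2, 5.9]
grip_width: 0.008
```

```bash
python3 - <<'E'
from h import *
im=ctrl.get_image("scene")[:,:,::-1]; cv2.imwrite("pics/scene6.png",im)
cv2.imwrite("pics/z9.png",cv2.convertScaleAbs(cv2.resize(im[80:320,210:400],None,fx=3,fy=2.5,interpolation=2),alpha=1.8,beta=20))
s=ctrl.get_state(); print(s["position"],s["ft_force"])
E
```

```text
[ 0.4953506  -0.06174312  0.03642964] [-5.72844306 -0.66489297  6.39007356]
```

View pics/z9.png

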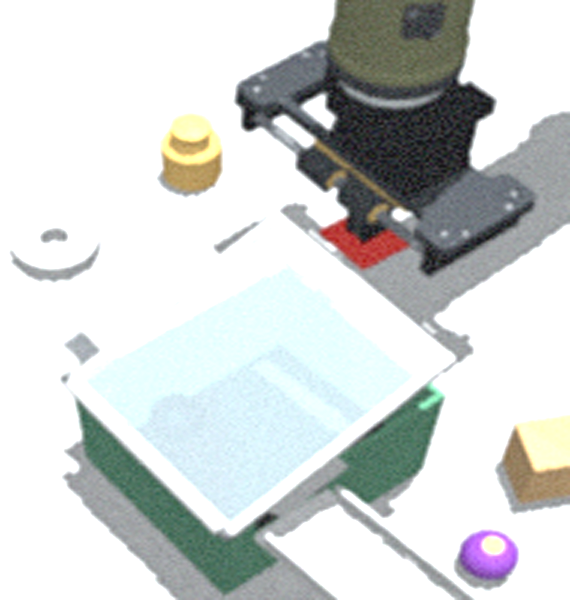

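Request:
step_arm(
  plan=[
    [[0, 0, 0], [0, 0, -0.0006], 255],
    [[0, 0, 0], [0, 0, -0.0012], 255],
    [[0, 0, 0], [0, 0, -0.0018], 255],
    [[0, 0, 0], [0, 0, -0.0024], 255],
    [[0, 0, 0], [0, 0, -0.003], 255],
    [[0, 0, 0], [0, 0, -0.0036], 255],
    [[0, 0, 0], [0, 0, -0.0042], 255],
    [[0, 0, 0], [0, 0, -0.0048], 255],
    [[0, 0, 0], [0, 0, -0.0054], 255],
    [[0, 0, 0], [0, 0, -0.006], 255],
  ],
)

```text
time: 13.4
position: [0.4958, -0.0618, 0.0425]
tool_rot: [3.141, -0.047, 0.001]
ft_force: [-5.4, 0.4, 5.1]
grip_width: 0.001
```

Request:
step_arm(
  plan=[
    [[0, 0, 0], [0, 0, -0.0005], 255],
    [[0, 0, 0], [0, 0, -0.001], 255],
    [[0, 0, 0], [0, 0, -0.0015], 255],
    [[0, 0, 0], [0, 0, -0.002], 255],
    [[0, 0, 0], [0, 0, -0.0025], 255],
    [[0, 0, 0], [0, 0, -0.003], 255],
    [[0, 0, 0], [0, 0, -0.0035], 255],
    [[0, 0, 0], [0, 0, -0.004], 255],
    [[0, 0, 0], [0, 0, -0.0045], 255],
    [[0, 0, 0], [0, 0, -0.005], 255],
  ],
)

```text
time: 14.65
position: [0.4963, -0.0618, 0.0478]
tool_rot: [3.141, -0.047, 0.003]
ft_force: [-3.2, -0.2, 6.4]
grip_width: 0.007
```

```bash
python3 - <<'E'
from h import *
im=ctrl.get_image("scene")[:,:,::-1]; cv2.imwrite("pics/scene7.png",im)
cv2.imwrite("pics/z10.png",cv2.convertScaleAbs(cv2.resize(im[80:320,210:400],None,fx=3,fy=2.5,interpolation=2),alpha=1.8,beta=20))
s=ctrl.get_state(); print(s["position"],s["ft_force"])
E
```

```text
[ 0.4963513  -0.06184547  0.04785569] [-3.97276624 -0.16853015  5.3701779 ]
```

View pics/z10.png

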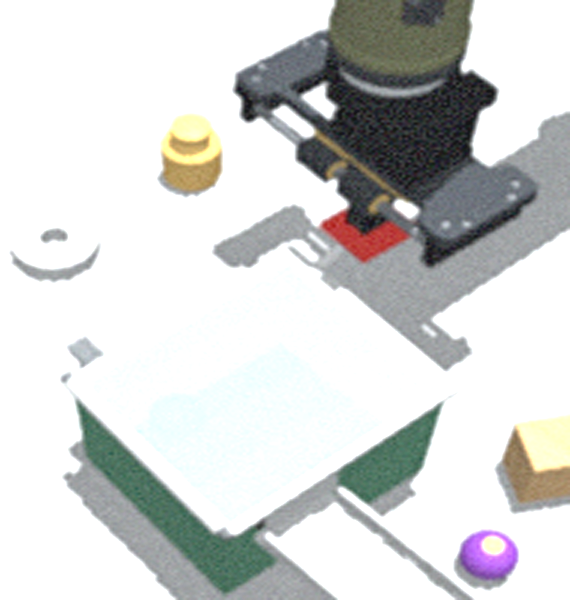

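Request:
step_arm(
  plan=[
    [[0, 0, 0], [0, 0, -0.0004], 255],
    [[0, 0, 0], [0, 0, -0.0008], 255],
    [[0, 0, 0], [0, 0, -0.0012], 255],
    [[0, 0, 0], [0, 0, -0.0016], 255],
    [[0, 0, 0], [0, 0, -0.002], 255],
    [[0, 0, 0], [0, 0, -0.0024], 255],
    [[0, 0, 0], [0, 0, -0.0028], 255],
    [[0, 0, 0], [0, 0, -0.0032], 255],
    [[0, 0, 0], [0, 0, -0.0036], 255],
    [[0, 0, 0], [0, 0, -0.004], 255],
  ],
)

```text
time: 15.95
position: [0.4954, -0.0617, 0.051]
tool_rot: [3.141, -0.047, 0.0]
ft_force: [-0.4, 0.7, 0.7]
grip_width: 0.009
```

Request:
step_arm(
  plan=[
    [[0, 0, 0], [0, 0, -0.0004], 255],
    [[0, 0, 0], [0, 0, -0.0008], 255],
    [[0, 0, 0], [0, 0, -0.0012], 255],
    [[0, 0, 0], [0, 0, -0.0016], 255],
    [[0, 0, 0], [0, 0, -0.002], 255],
    [[0, 0, 0], [0, 0, -0.0024], 255],
    [[0, 0, 0], [0, 0, -0.0028], 255],
    [[0, 0, 0], [0, 0, -0.0032], 255],
    [[0, 0, 0], [0, 0, -0.0036], 255],
    [[0, 0, 0], [0, 0, -0.004], 255],
  ],
)

```text
time: 17.2
position: [0.4953, -0.0617, 0.055]
tool_rot: [3.141, -0.047, -0.0]
ft_force: [-0.3, 0.1, 0.5]
grip_width: 0.009
```

Request:
step_arm(
  plan=[
    [[0, 0, 0], [0, 0, -0.0004], 255],
    [[0, 0, 0], [0, 0, -0.0008], 255],
    [[0, 0, 0], [0, 0, -0.0012], 255],
    [[0, 0, 0], [0, 0, -0.0016], 255],
    [[0, 0, 0], [0, 0, -0.002], 255],
    [[0, 0, 0], [0, 0, -0.0024], 255],
    [[0, 0, 0], [0, 0, -0.0028], 255],
    [[0, 0, 0], [0, 0, -0.0032], 255],
    [[0, 0, 0], [0, 0, -0.0036], 255],
    [[0, 0, 0], [0, 0, -0.004], 255],
  ],
)

```text
time: 18.45
position: [0.4953, -0.0618, 0.0591]
tool_rot: [3.141, -0.047, -0.0]
ft_force: [0.0, 0.0, 0.8]
grip_width: 0.005
```

```bash
python3 - <<'E'
from h import *
im=ctrl.get_image("scene")[:,:,::-1]; cv2.imwrite("pics/scene8.png",im)
cv2.imwrite("pics/z11.png",cv2.convertScaleAbs(cv2.resize(im[80:320,210:400],None,fx=3,fy=2.5,interpolation=2),alpha=1.5,beta=0))
s=ctrl.get_state(); print(s["position"],s["ft_force"])
E
```

```text
[ 0.49536384 -0.06176991  0.05910351] [-0.0964021  -0.71626704  0.98413154]
```

View pics/z11.png

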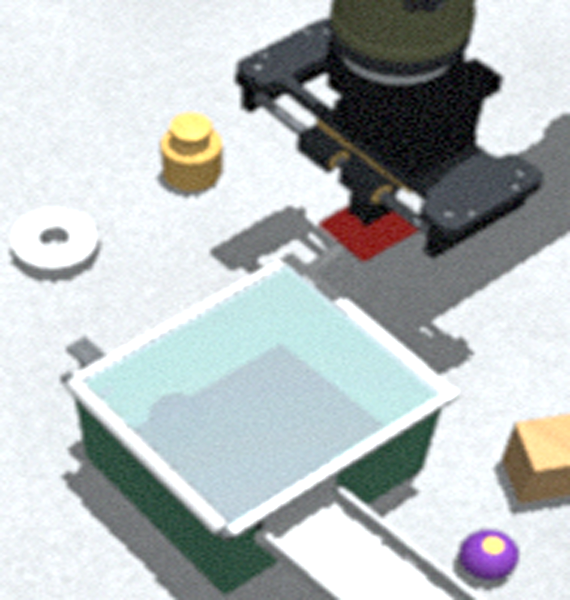

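Request:
step_arm(
  plan=[
    [[0, 0, 0], [0, 0, -0.003], 255],
    [[0, 0, 0], [0, 0, -0.01], 255],
    [[0, 0, 0], [0, 0, -0.02], 255],
    [[0, 0, 0], [0, 0, -0.035], 255],
    [[0, 0, 0], [0, 0, -0.05], 255],
    [[0, 0, 0], [0, 0, -0.065], 255],
    [[0, 0, 0], [0, 0, -0.08], 255],
    [[0, 0, 0], [0, 0, -0.09], 255],
    [[0, 0, 0], [0, 0, -0.1], 255],
    [[0, 0, 0], [0, 0, -0.1], 255],
  ],
)

```text
time: 19.75
position: [0.4958, -0.0618, 0.1597]
tool_rot: [3.141, -0.048, 0.002]
ft_force: [0.6, 0.2, -0.4]
grip_width: 0.007
```

```bash
python3 - <<'E'
from h import *
im=ctrl.get_image("scene")[:,:,::-1]; im0=cv2.imread("pics/scene0.png")
cv2.imwrite("pics/z12.png",cv2.resize(np.hstack([im0[110:330,200:430],im[110:330,200:430]]),None,fx=1.7,fy=2.4,interpolation=2))
cv2.imwrite("pics/top9.png",ctrl.get_image("top")[:,:,::-1])
s=ctrl.get_state(); print(s["position"],s["ft_force"],s["time"])
E
```

```text
[ 0.49508063 -0.06173917  0.15870007] [ 0.44029664 -0.12225489  0.74329981] 19.85
```

View pics/z12.png

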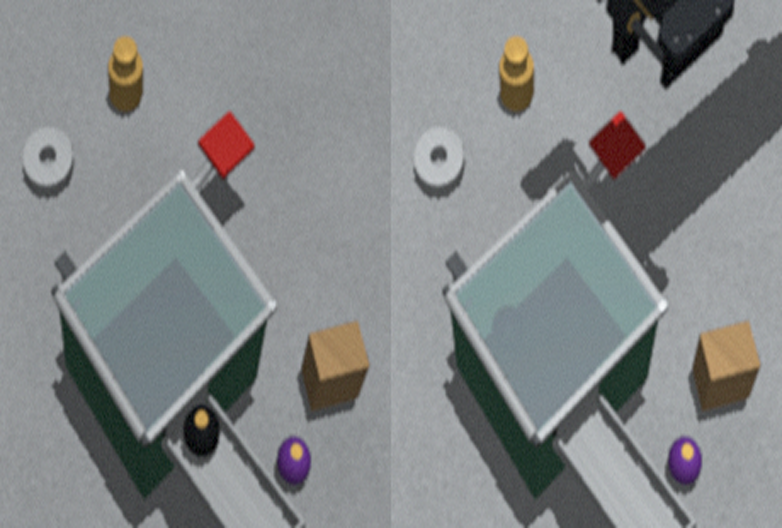

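View pics/top9.png

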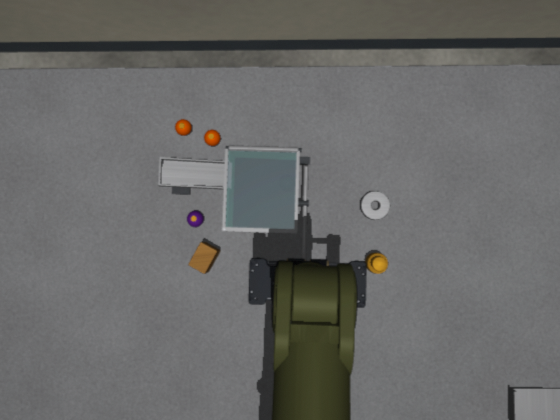

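The lid is shut exactly as in the first picture, the tray is empty, the knob shows inside the box, and the bystanders haven't moved.

```bash
python3 -c "
from bench import ctrl
print(ctrl.close_job())"
```

```text
the job is handed in; nothing more can be done
None
```

The job is done and handed in at about 20 s. The knob is in the box and the lid is shut.

**What I did:** I pressed the paddle with the closed fingertips until the lid stood wide open. The knob rolled in by itself and I held the lid about another half second. I then eased the lever up over roughly 6 s, slowing to about 4 mm/s (0.4–0.5 mm per row) near closing, and lifted clear.

**Last checks:**
- **Lid and paddle:** both are back where they were in the first picture.
- **Knob:** the tray is empty and the knob's outline shows through the lid, inside the box. The top view is too dark to confirm the knob itself.
- **Other things:** the weight, carton, ring and look-alike balls stand where they did.
- **Forces:** the readings I took stayed below about 9 N and were near zero at the end, with nothing touched.

**One disagreement:** the reported tool height did not fit the cameras. The fingertips looked about 40 mm higher than reported. By the reported height they should have met the paddle well before they did. I therefore judged the pressing depth by force and pictures rather than by the reported height.

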